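# Slide the specimen carrier under the scan-head bridge

### The job

Gently push the flat specimen carrier along the table, through the low gap under the scan-head bridge, until its front edge lies flat against the stop bar on the far side. Push it with the fingertips only: keep it flat on the table, never lift or tip it, do not touch the bridge or its stop with the robot, and leave the jar, the screwdriver and the dish where they are. Finish with the robot clear of everything.

Things in the scene. Friction and masses are not known exactly. Their poses are not given: they have to be found in the camera images.
- carrier: Loose flat matt bare-aluminium slab, 150 (x) x 60 (y) x 12 (z) mm, 0.2 to 0.4 kg, with a fixed low dark steel disc (30 mm across, 4 mm high: 16 mm overall) on top, 15 mm ahead of its middle. Origin: centre of its underside; +x to its front end, which goes in first; z up. Starts in front of the bridge, up to 50 mm off its centre line and turned up to 0.35 rad from it.
- corner_left (a point): Front left corner of the carrier, at half its thickness: 75, 30, 6 mm in the carrier's frame.
- corner_right (a point): Front right corner of the carrier, at half its thickness: 75, -30, 6 mm in the carrier's frame.
- bridge: Fixed metal scan-head bridge. Origin: on the table under the beam's middle; +x is the sliding direction, roughly away from the robot; z up. Beam 50 (x) x 120 (y) mm, underside 20 mm, top 38 mm above the table. Two legs below it, 50 mm long in x, leave a gap 72 mm wide, centred on y = 0. Small knobs at the beam's ends reach y = +-76 mm.
- stop_face (a point): Middle of the near face of the stop bar, which lies behind the beam, 14 mm high, 108 mm wide, part of the bridge: 60, 0, 6 mm in the bridge's frame, same axes. Low side rails (8 mm high, |y| 44 to 54 mm) join it to the legs. With the carrier against the stop, its rear end still sticks out 65 mm in front of the beam.
- head_top (a point): Top of the round objective on the bridge: 0, 0, 86 mm in the bridge's frame. Objective (30 mm across) and the block below it (top 54 mm up) keep within 20 mm in x and 30 mm in y of the middle.
- jar: Loose closed amber jar, 40 mm across, 48 mm high, standing; leave it. Origin: centre of its underside.
- driver: Loose screwdriver, 140 mm long, lying along its x axis; leave it. Origin: middle of its underside.
- dish: Loose closed white specimen dish, 64 mm across, 14 mm high; leave it. Origin: centre of its underside.
Things that resemble listed ones, but are neither listed nor needed, are in the scene too. What is meant by the carrier is not pink, purple or turquoise, and is the larger of those in its own colour.

How it is judged:
By the outcome, as a careful person would: the job done as asked, in the order asked, and still so for the second after the job is handed in, with the robot touching nothing.
It also fails if it takes over 64 s, if anything falls off the work surface, if the arm or the gripper's body presses on something with over 40 N, if the wrist force passes 120 N, or if a joint passes its speed limit or range.

### The arm

A 6-joint arm with a two-finger parallel gripper is mounted at the origin on the work surface. World frame = base frame: x ahead of the robot, y to its left, z up, the work surface at z = 0. Lengths are in m, angles in rad, forces in N, time in s.
With the tool pointing down it reaches from about 0.35 to 0.975 m from the base axis. Payload 4.9 kg.
Tool frame: the origin (TCP) lies at the very end of the fingers, on their centre line; the grasp point (between the pads) lies 19 mm behind it; z points along the fingers, y is the line along which they close (so a half turn about z gives the same grasp; the last joint's range is limited). The gripper opens to 85 mm and grips with 20 to 120 N. Pads are 22 mm wide; open, the fingers measure 114 mm over their backs; the gripper's body (76 mm by 85 mm) begins 54 mm behind the grasp point. The pads swing forward as they close: fully open they stand 13 mm farther back than shut.
Start: joints at [1.081, 0.053, 1.613, -0, 1.476, -0.119], TCP at [0.226, 0.583, 0.231] pointing down, gripper open.
Joint ranges: [-3.01, 3.01], [-1.01, 2.22], [0.06, 2.58], [-1.02, 4.17], [0.09, 2.62], [-3.14, 3.14]. Speed limits (rad/s): [2.57, 2.57, 3.14, 3.14, 3.14, 3.14].

### API

Orientations are given as a rotation vector (axis times angle).
In Python, from station import ctrl, imaging gives the robot as it stands.
- The arm moves only by the tool play_rows, never from a script. Its argument "series" is a list of rows, each a list of 3 entries, a list of its own where there are three numbers: the opening, from 0 (shut) to 1 (fully open), then the shift along the tool's x, y, z each as a share of 0.05 m, from -1 to 1, then the turn, a rotation vector about the tool's x, y, z each as a share of 8 degrees, from -1 to 1. In form: [[grip, [dx, dy, dz], [ax, ay, az]], ...]. A call has 1 to 8 rows; each row shifts and turns the commanded pose from where the row before left it, along the tool's axes as they then stand; what a row does not reach is not made up. A row lasts 1/8 s, in which the tool goes at most 62.5 mm and 10.7 degrees, less where a joint would pass 70% of its speed; a pose out of reach is approached as far as the arm can. A call with a number of a shift or a turn outside -1 to 1 is refused whole. A call with a gripper value outside its range is refused whole. The fingers move at their own pace and stop on an object; "force" is the grip in N (left out, the last holds). Time passes only in rows, so rows that do not move let the fingers close. It gives the time, the measured TCP pose, the force, the opening and the grip force at its end, in the units of the state.
- ctrl.get_obs(): the state, without advancing time (a new reading comes with each control period).
- imaging.get_image(name): name is "scene" or "top"; returns a dict with "color" (400x640x3 uint8, blue, green, red), "fx", "fy", "cx", "cy" (pixels), "extrinsics" (4x4, takes a point from world to camera coordinates). Camera axes: x right, y down, z forward; pixel columns grow to the right and rows downward; lengths in m; the calibration is good to about 2 mm. A picture is of the moment at which its call begins. There is no depth.
- ctrl.finish_job(): hands the job in; it is judged then, once.
The state is a dict: "t": time; "q": joint angles; "dq": joint speeds; "effort": joint torques, N m; "tool_pos": TCP position; "tool_rot": TCP orientation; "contact_force": force on the tool from outside, world axes, zero at the start; "wrist_torque": the same for the moment, N m; "opening": finger opening in m; "grip_force": force on a finger pad.
Only numpy, scipy, OpenCV 4.12 (cv2) and the standard library are available. Lean on these libraries where they do the work, as an engineer would, in place of code of your own. Each camera call takes 0.05 s, during which the arm holds its last target. There are 200 camera calls.

## Working session

There is one attempt and no reset: what is moved stays moved. The work goes in short steps, Python scripts to look and compute and a tool call to move; the robot and the scene stay as the last step left them, time stands still between calls to the robot, and variables do not carry over. Pictures are saved under pics/ and viewed, at most 10 in all, crops included, and the job is handed in when it is done.

Besides the shell and the picture viewer there is one more tool, called after ">>>" in YAML: its name, and indented under it one key for each argument. play_rows: Moves the arm, as the interface text tells. Shift numbers are shares of 0.05 m and turn numbers shares of 8 degrees, none past 1 either way. Its arguments: {"type":"object","properties":{"series":{"type":"array"},"force":{"type":"number"}},"required":["series"]}

```bash
mkdir -p pics; python3 - <<'E'
from station import ctrl, imaging
import cv2,numpy as np
for n in("scene","top"):
    d=imaging.get_image(n); cv2.imwrite(f"pics/{n}0.png",d["color"])
    print(n,d["fx"],d["fy"],d["cx"],d["cy"]);print(np.round(d["extrinsics"],4).tolist())
o=ctrl.get_obs();print(o["t"],o["tool_pos"],o["tool_rot"],o["opening"])
E
```

```text
scene 383.45983880098527 383.45983880098527 315.26365655694786 190.7150146491332
[[0.1118, 0.9937, 0.0068, -0.0795], [0.7844, -0.0841, -0.6145, -0.4264], [-0.6101, 0.074, -0.7889, 1.2629], [0.0, 0.0, 0.0, 1.0]]
top 433.1106630707773 433.1106630707773 324.09713810236315 207.78241598020787
[[-0.0212, -0.9998, -0.0004, 0.0246], [-0.997, 0.0212, -0.0744, 0.6025], [0.0744, -0.0012, -0.9972, 1.0087], [0.0, 0.0, 0.0, 1.0]]
0.1 [0.22620149 0.58200976 0.23016086] [-5.79005225e-01 -3.08718391e+00  2.85217225e-03] 0.0853676071434064
```

View pics/scene0.png

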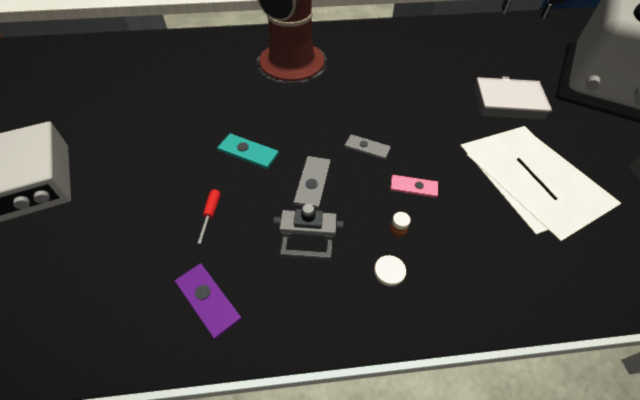

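View pics/top0.png

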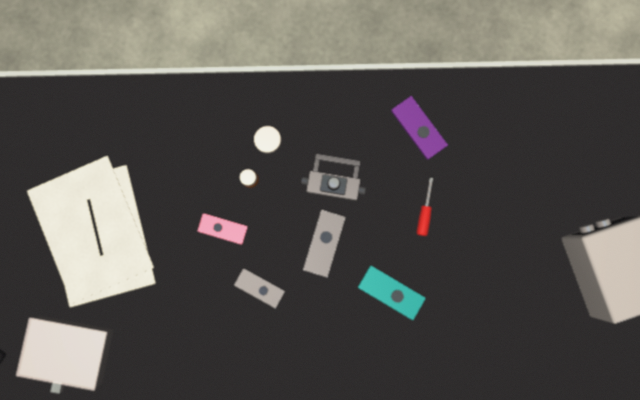

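The grey candidates in the top view are a large slab at (324,243), with its disc towards the bridge, and a small slab at (259,289). The larger one fits the description; I'll confirm it in an enlarged crop.

```bash
python3 - <<'E'
import cv2
a=cv2.imread("pics/top0.png")[145:305,230:390]
cv2.imwrite("pics/c1.png",cv2.resize(a,(600,600),interpolation=cv2.INTER_CUBIC)) # 3.75x
a=cv2.imread("pics/scene0.png")[140:265,260:360]
cv2.imwrite("pics/c2.png",cv2.resize(a,(480,600),interpolation=cv2.INTER_CUBIC)) # 4.8x
E
```

```text
(no output)
```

View pics/c1.png

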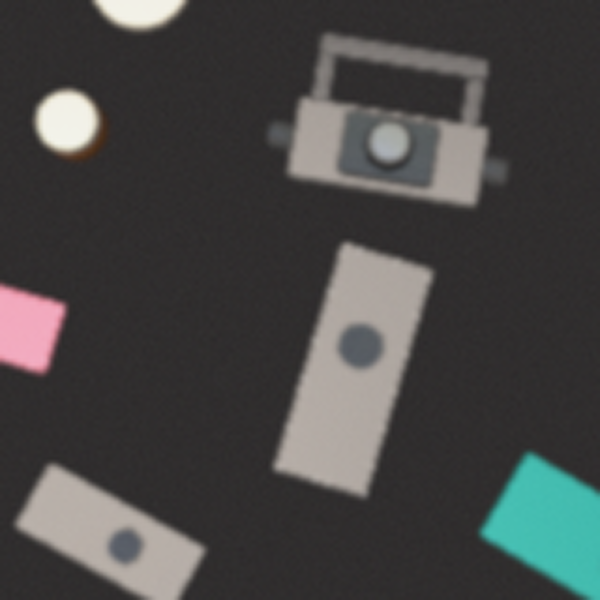

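View pics/c2.png

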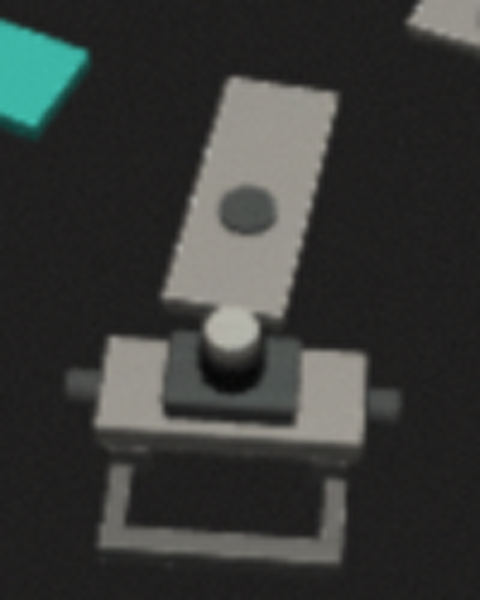

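The crops confirm the large grey slab as the carrier. In c1 its corners are (343,243), (433,268), (368,496) and (274,469), with the disc at (361,346). The beam top corners are (300,98), (488,127), (476,206) and (288,177).

```bash
cat >h.py <<'E'
import numpy as np
T=dict(top=(433.1106630707773,324.09713810236315,207.78241598020787,np.array([[-0.0212,-0.9998,-0.0004,0.0246],[-0.997,0.0212,-0.0744,0.6025],[0.0744,-0.0012,-0.9972,1.0087]])),
 scene=(383.45983880098527,315.26365655694786,190.7150146491332,np.array([[0.1118,0.9937,0.0068,-0.0795],[0.7844,-0.0841,-0.6145,-0.4264],[-0.6101,0.074,-0.7889,1.2629]])))
def world(cam,px,z):
    f,cx,cy,E=T[cam];R,t=E[:,:3],E[:,3];c=-R.T@t
    px=np.atleast_2d(px).astype(float);d=np.c_[(px-[cx,cy])/f,np.ones(len(px))]@R
    return (c+d*((z-c[2])/d[:,2])[:,None])[:,:2]
def fit(pts,model):  # rigid 2D fit -> origin, yaw, rms
    p=np.asarray(pts);m=np.asarray(model,float);pc,mc=p.mean(0),m.mean(0)
    a=(m-mc)@np.array([1,1j]);b=(p-pc)@np.array([1,1j]);th=np.angle(np.vdot(a,b))
    R=np.array([[np.cos(th),-np.sin(th)],[np.sin(th),np.cos(th)]]);o=pc-R@mc
    return o,th,np.sqrt((((m@R.T+o)-p)**2).sum(1).mean())
C=np.array([[75,30],[75,-30],[-75,-30],[-75,30]])/1e3
B=np.array([[25,60],[25,-60],[-25,-60],[-25,60]])/1e3
def inb(o,th,p):
    d=np.asarray(p)-o;return np.c_[d@[np.cos(th),np.sin(th)],d@[-np.sin(th),np.cos(th)]]
def outb(o,th,p):
    p=np.atleast_2d(p);return o+np.c_[p@[np.cos(th),-np.sin(th)],p@[np.sin(th),np.cos(th)]]
E
python3 - <<'E'
from h import *
k=lambda a:np.array(a)/3.75+[230,145]-.37
k2=lambda a:np.array(a)/4.8+[260,140]-.4
c=fit(world("top",k([(343,243),(433,268),(368,496),(274,469)]),.012),C)
b=fit(world("top",k([(300,98),(488,127),(476,206),(288,177)]),.038),B)
c2=fit(world("scene",k2([(283,318),(163,298),(230,77),(338,93)])[[0,1,2,3]],.012),C)
b2=fit(world("scene",k2([(363,447),(97,430),(108,337),(367,352)]),.038),B)
print(c,c2);print(b,b2)
for cc,bb in((c,b),(c2,b2)):print(inb(bb[0],bb[1],cc[0])*1e3,np.degrees(cc[1]-bb[1]))
print("disc",world("top",k([(361,346)]),.016),outb(c[0],c[1],[.015,0]))
print("stop top near edge in b",inb(b[0],b[1],world("top",k([(332,53),(474,75)]),.014))*1e3)
print("jar",world("top",[(248,177)],.048),"dish",world("top",[(267,139)],.014),"driver",world("top",[(431,179),(423,235)],.01))
E
```

```text
(array([0.51956308, 0.01331742]), np.float64(-0.30728017048167716), np.float64(0.0008387130971246343)) (array([0.51935278, 0.01511496]), np.float64(-0.31466572908648166), np.float64(0.000569854344165639))
(array([ 0.65470669, -0.01046705]), np.float64(-0.1749183341162775), np.float64(0.0004105650854177677)) (array([ 0.65604039, -0.00940937]), np.float64(-0.1782290960551274), np.float64(0.0007856359172462072))
[[-1.37220573e+02 -9.71960303e-02]] -7.583774592338621
[[-1.38870214e+02 -9.70888615e-02]] -7.817243243671798
disc [[0.53369559 0.0089761 ]] [[0.53386048 0.00878041]]
stop top near edge in b [[ 61.11082355  45.41543669]
 [ 60.94880906 -47.29117045]]
jar [[0.67678393 0.18788513]] dish [[0.77397691 0.14690447]] driver [[ 0.66818888 -0.24850514]
 [ 0.53333906 -0.22396756]]
```

>>> play_rows:
  series:
    - [0.35, [0, 0, 0], [0, 0, -0.7]]
    - [0.35, [0, 0, 0], [0, 0, -0.69]]
    - [0.35, [-0.49, -0.925, 0], [0, 0, 0]]
    - [0.35, [-0.49, -0.925, 0], [0, 0, 0]]
    - [0.35, [-0.49, -0.925, 0], [0, 0, 0]]
    - [0.35, [-0.49, -0.925, 0], [0, 0, 0]]
    - [0.35, [-0.49, -0.925, 0], [0, 0, 0]]
    - [0.35, [-0.49, -0.925, 0], [0, 0, 0]]

```text
t: 1.1
tool_pos: [0.3224, 0.2818, 0.2308]
tool_rot: [-0.276, -3.129, 0.0]
contact_force: [0.7, 0.2, 0.7]
opening: 0.0296
grip_force: 0.0
```

>>> play_rows:
  series:
    - [0.35, [-0.49, -0.925, 0], [0, 0, 0]]
    - [0.35, [-0.49, -0.925, 0], [0, 0, 0]]
    - [0.35, [-0.49, -0.925, 0], [0, 0, 0]]
    - [0.35, [-0.49, -0.925, 0], [0, 0, 0]]
    - [0.35, [-0.49, -0.925, 0], [0, 0, 0]]
    - [0.35, [0, 0, 0], [0, 0, 0]]
    - [0.35, [0, 0, 0], [0, 0, 0]]

```text
t: 1.98
tool_pos: [0.402, 0.0346, 0.2309]
tool_rot: [-0.278, -3.128, -0.001]
contact_force: [0.4, 0.2, -0.3]
opening: 0.0296
grip_force: 0.0
```

```bash
cat >s.py <<'E'
from h import *
from station import ctrl
from scipy.spatial.transform import Rotation as Ro
BO=np.array([.6552,-.0101]);BT=-.1763
def st():
    o=ctrl.get_obs();p=np.array(o["tool_pos"]);R=Ro.from_rotvec(o["tool_rot"]).as_matrix()
    print("t",round(o["t"],2),"bridge xy mm",np.round(inb(BO,BT,p[:2])*1e3,1),"z",round(p[2]*1e3,1),"yerr deg",np.round(np.degrees(np.arctan2(-R[0,1],R[1,1])-BT),2),"down",np.round(R[:,2],3),"open",o["opening"],"F",np.round(o["contact_force"],1))
E
python3 -c "import s;s.st()"
```

```text
t 1.98 bridge xy mm [[-257.1   -0.4]] z 230.9 yerr deg -0.05 down [-0.001  0.001 -1.   ] open 0.029580024645150256 F [ 0.4  0.2 -0.3]
```

>>> play_rows:
  series:
    - [0.35, [0, 0, 1], [0, 0, 0]]
    - [0.35, [0, 0, 1], [0, 0, 0]]
    - [0.35, [0, 0, 1], [0, 0, 0]]
    - [0.35, [0, 0, 0.8], [0, 0, 0]]
    - [0.35, [0, 0, 0.4], [0, 0, 0]]
    - [0.35, [0, 0, 0.2], [0, 0, 0]]
    - [0.35, [0, 0, 0.13], [0, 0, 0]]
    - [0.35, [0, 0, 0], [0, 0, 0]]

```text
t: 2.98
tool_pos: [0.4027, 0.0346, 0.0052]
tool_rot: [0.276, 3.129, -0.0]
contact_force: [-0.1, -1.0, 0.4]
opening: 0.0299
grip_force: 0.0
```

```bash
python3 - <<'E'
import s,cv2;s.st()
from station import imaging
a=imaging.get_image("scene")["color"][110:260,250:370]
cv2.imwrite("pics/c3.png",cv2.resize(a,(480,600),interpolation=cv2.INTER_CUBIC))
E
```

```text
t 2.98 bridge xy mm [[-2.565e+02 -2.000e-01]] z 5.2 yerr deg 0.02 down [ 0.001 -0.    -1.   ] open 0.029936275317738383 F [-0.1 -1.   0.4]
```

View pics/c3.png

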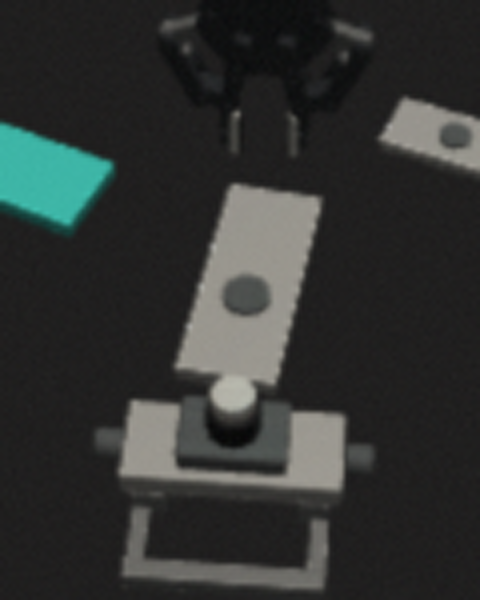

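>>> play_rows:
  series:
    - [0.35, [-0.16, 0.1, 0.04], [0, 0, 0]]
    - [0.35, [-0.16, 0, 0], [0, 0, 0]]
    - [0.35, [-0.16, 0, 0], [0, 0, 0]]
    - [0.35, [-0.08, 0, 0], [0, 0, 0]]
    - [0.35, [-0.08, 0, 0], [0, 0, 0]]
    - [0.35, [-0.08, 0, 0], [0, 0, 0]]
    - [0.35, [-0.08, 0, 0], [0, 0, 0]]
    - [0.35, [-0.08, 0, 0], [0, 0, 0]]

```text
t: 4.03
tool_pos: [0.4465, 0.0315, 0.0026]
tool_rot: [-0.277, -3.129, -0.0]
contact_force: [-2.4, -0.4, 0.4]
opening: 0.0296
grip_force: 0.8
```

```bash
python3 - <<'E'
import s,cv2;s.st()
from station import imaging
a=imaging.get_image("scene")["color"][110:260,250:370]
cv2.imwrite("pics/c4.png",cv2.resize(a,(480,600),interpolation=cv2.INTER_CUBIC))
E
```

```text
t 4.03 bridge xy mm [[-212.7    4.3]] z 2.6 yerr deg -0.02 down [-0.  0. -1.] open 0.0296232624263052 F [-2.4 -0.4  0.4]
```

View pics/c4.png

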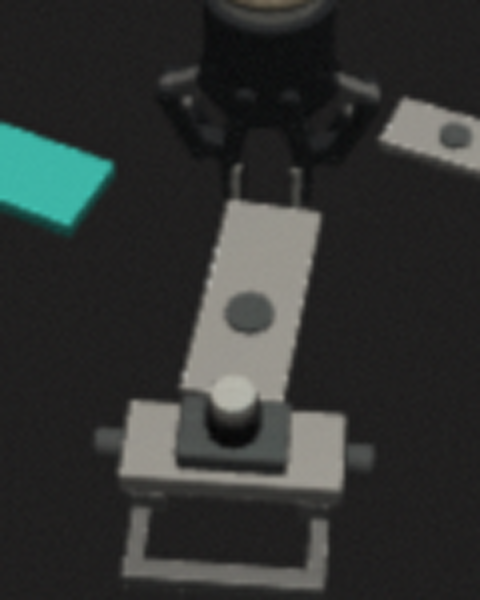

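The fingers are on the rear edge with about 2.5 N of force, and the carrier has turned towards alignment. Its rear corners are at (228,200) and (320,212), its front right corner at (182,390), and the disc at (249,312).

```bash
python3 - <<'E'
from s import *
k=lambda a:np.array(a)/4+[250,110]-.37
pts=np.r_[world("scene",k([(228,200),(320,212),(182,390)]),.012),world("scene",k([(249,312)]),.016)]
f=fit(pts,np.array([[-75,-30],[-75,30],[75,-30],[15,0]])/1e3)
print(f)
k0=lambda a:np.array(a)/4+[250,110]-.37
b=fit(world("scene",k0([(343,492),(119,477),(131,401),(346,414)]),.038),B)
print(b)
for bb in((BO,BT),b):print(inb(bb[0],bb[1],f[0])*1e3,np.degrees(f[1]-bb[1]),inb(bb[0],bb[1],pts)*1e3)
E
```

```text
(array([0.53327455, 0.01479189]), np.float64(-0.27466989326270996), np.float64(0.0005155158984481784))
(array([ 0.65597529, -0.00936431]), np.float64(-0.1833112810349589), np.float64(0.00036342948815516285))
[[-124.40126986    3.12176832]] -5.636179715105672 [[-202.36347299  -18.85397511]
 [-196.21216906   40.09469287]
 [ -52.40104973  -33.77688956]
 [-109.28466224    1.0609569 ]]
[[-125.04829878    1.38479917]] -5.234462902822412 [[-202.85450884  -21.13701456]
 [-197.11665839   37.85333269]
 [ -52.79114361  -35.00814214]
 [-109.91761391   -0.56997568]]
```

>>> play_rows:
  series:
    - [0.35, [0.14, 0, 0], [0, 0, 0]]
    - [0.35, [0, 0, -0.8], [0, 0, 0]]
    - [0.35, [0, 0, 0], [0, 0, 0]]
    - [0.35, [-0.37, 0.78, 0], [0, 0, 0]]
    - [0.35, [-0.37, 0.78, 0], [0, 0, 0]]
    - [0.35, [0, 0, 0], [0, 0, 0]]
    - [0.35, [0, 0, 0.78], [0, 0, 0]]
    - [0.35, [0, 0, 0], [0, 0, 0]]

```text
t: 5.08
tool_pos: [0.4873, 0.1025, 0.0015]
tool_rot: [-0.277, -3.124, 0.001]
contact_force: [0.0, 0.4, 0.1]
opening: 0.0298
grip_force: 0.0
```

>>> play_rows:
  series:
    - [0.35, [0, -0.08, 0], [0, 0, 0]]
    - [0.35, [0, -0.08, 0], [0, 0, 0]]
    - [0.35, [0, 0, 0], [0, 0, 0]]

```text
t: 5.45
tool_pos: [0.4887, 0.0947, 0.0046]
tool_rot: [0.278, 3.128, 0.0]
contact_force: [0.5, -0.2, -0.0]
opening: 0.0302
grip_force: 0.0
```

```bash
python3 - <<'E'
import s,cv2;s.st()
from station import imaging
a=imaging.get_image("scene")["color"][110:260,250:370]
cv2.imwrite("pics/c5.png",cv2.resize(a,(480,600),interpolation=cv2.INTER_CUBIC))
E
```

```text
t 5.45 bridge xy mm [[-182.3   73.9]] z 4.6 yerr deg -0.07 down [ 0.001 -0.    -1.   ] open 0.030189141796138765 F [ 0.5 -0.2 -0. ]
```

View pics/c5.png

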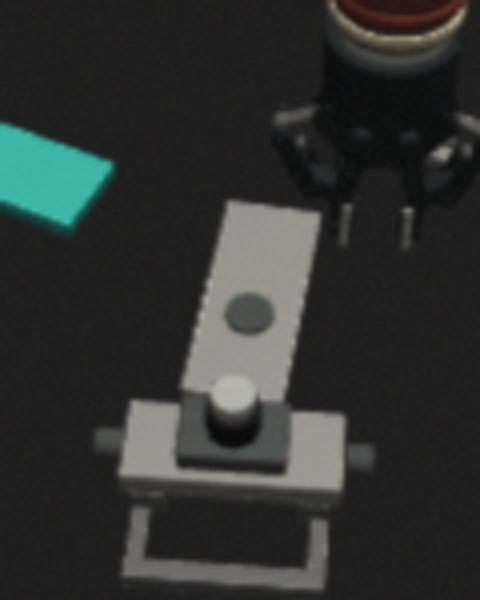

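The right finger stands about 10 mm clear of the carrier's left rear side: the finger's back is near (333,235) and the carrier edge near (317,230). I'll move in sideways in small steps.

>>> play_rows:
  series:
    - [0.35, [0, -0.06, 0.02], [0, 0, 0]]
    - [0.35, [0, -0.06, 0], [0, 0, 0]]
    - [0.35, [0, -0.04, 0], [0, 0, 0]]

```text
t: 5.88
tool_pos: [0.4869, 0.0871, 0.0027]
tool_rot: [-0.277, -3.129, -0.0]
contact_force: [1.4, 1.0, -0.3]
opening: 0.0297
grip_force: 0.5
```

>>> play_rows:
  series:
    - [0.35, [0, -0.04, 0], [0, 0, 0]]

```text
t: 6.0
tool_pos: [0.4864, 0.0854, 0.0027]
tool_rot: [-0.278, -3.129, -0.001]
contact_force: [-0.1, 1.4, 1.0]
opening: 0.0298
grip_force: 0.6
```

>>> play_rows:
  series:
    - [0.35, [0, -0.04, 0], [0, 0, 0]]

```text
t: 6.12
tool_pos: [0.4861, 0.0834, 0.0027]
tool_rot: [-0.277, -3.129, -0.001]
contact_force: [-0.9, 1.0, -0.4]
opening: 0.0301
grip_force: 0.6
```

>>> play_rows:
  series:
    - [0.35, [0, -0.04, 0], [0, 0, 0]]

```text
t: 6.25
tool_pos: [0.4858, 0.0813, 0.0028]
tool_rot: [-0.277, -3.129, -0.0]
contact_force: [-0.4, 1.1, 0.4]
opening: 0.0297
grip_force: 0.6
```

```bash
cat >trk.py <<'E'
from s import *
import cv2
from station import imaging
from scipy.optimize import least_squares
def proj(P):
    f,cx,cy,E=T["scene"];c=P@E[:,:3].T+E[:,3];return c[:,:2]/c[:,2:]*f+[cx,cy]
def track(g,model,nrm,z,o,th):  # snap model outline to strongest edge, +-6 mm then less
    pose=np.array([*o,th])
    for r in (.006,.004,.003,.003):
        s=np.linspace(-r,r,41);m=model[:,None]+nrm[:,None]*s[None,:,None]
        w=outb(pose[:2],pose[2],m.reshape(-1,2));px=proj(np.c_[w,np.full(len(w),z)]).astype(np.float32)
        v=cv2.remap(g,px[:,:1],px[:,1:],cv2.INTER_LINEAR).reshape(len(model),-1)
        d=-np.gradient(cv2.GaussianBlur(v,(9,1),2),axis=1);i=d.argmax(1);ok=d.max(1)>.4*np.median(d.max(1))
        q=outb(pose[:2],pose[2],model+nrm*s[i][:,None])
        res=lambda x:((inb(x[:2],x[2],q)-model)*nrm).sum(1)[ok]
        pose=least_squares(res,pose,loss="soft_l1",f_scale=.0007).x
    return pose,ok.sum(),np.sqrt((res(pose)**2).mean())
def edge(a,b,n,k=25):
    return np.linspace(a,b,k)/1e3,np.tile(n,(k,1)).astype(float)
def carrier(o,th,x1=55):
    e=[edge(np.array([-70,30]),np.array([x1,30]),[0,1]),edge(np.array([-70,-30]),np.array([x1,-30]),[0,-1]),edge(np.array([-75,-26]),np.array([-75,26]),[-1,0])]
    return np.vstack([a[0] for a in e]),np.vstack([a[1] for a in e]),.012,o,th
def look(o,th,x1=55):
    im=imaging.get_image("scene")["color"];g=cv2.cvtColor(im,cv2.COLOR_BGR2GRAY).astype(np.float32)
    p=track(g,*carrier(o,th,x1));e=[edge(np.array([-22,60]),np.array([22,60]),[0,1]),edge(np.array([-22,-60]),np.array([22,-60]),[0,-1]),edge(np.array([-25,-58]),np.array([-25,-34]),[-1,0]),edge(np.array([-25,34]),np.array([-25,58]),[-1,0])]
    b=track(g,np.vstack([a[0] for a in e]),np.vstack([a[1] for a in e]),.038,BO,BT)
    print("carrier",p,"\nbridge",b)
    for bo,bt in((BO,BT),(b[0][:2],b[0][2])):print("rel mm",np.round(inb(bo,bt,p[0][:2])*1e3,1),"deg",round(np.degrees(p[0][2]-bt),2),"front corners",np.round(inb(bo,bt,outb(p[0][:2],p[0][2],[[.075,.03],[.075,-.03]]))*1e3,1).tolist())
    return im
E
python3 - <<'E'
from trk import *
st()
g=cv2.cvtColor(cv2.imread("pics/scene0.png"),cv2.COLOR_BGR2GRAY).astype(np.float32)
print("check0",track(g,*carrier([.5195,.0142],-.31)))
look([.533,.0135],-.22)
E
```

```text
t 6.25 bridge xy mm [[-182.8   60.3]] z 2.8 yerr deg -0.02 down [-0.  0. -1.] open 0.02969749632992963 F [-0.4  1.1  0.4]
check0 (array([ 0.51871077,  0.01511422, -0.31887974]), np.int64(75), np.float64(0.0006538433161583283))
carrier (array([ 0.53363197,  0.01221966, -0.23025636]), np.int64(75), np.float64(0.0006847731546062281)) 
bridge (array([ 0.6555505 , -0.00958349, -0.18528493]), np.int64(100), np.float64(0.0008416707512189552))
rel mm [[-123.6    0.7]] deg -3.09 front corners [[-47.1, 26.6], [-50.3, -33.3]]
rel mm [[-123.8   -1. ]] deg -2.58 front corners [[-47.6, 25.6], [-50.3, -34.4]]
```

>>> play_rows:
  series:
    - [0.35, [0, -0.04, 0], [0, 0, 0]]
    - [0.35, [0, -0.04, 0], [0, 0, 0]]
    - [0.35, [0, -0.03, 0], [0, 0, 0]]
    - [0.35, [0, 0, 0], [0, 0, 0]]

```text
t: 6.8
tool_pos: [0.485, 0.0757, 0.0028]
tool_rot: [0.277, 3.129, -0.0]
contact_force: [1.4, 1.3, 0.6]
opening: 0.0298
grip_force: 0.2
```

```bash
python3 - <<'E'
from trk import *
st();look([.533,.0115],-.19)
E
```

```text
t 6.8 bridge xy mm [[-182.6   54.6]] z 2.8 yerr deg -0.03 down [ 0. -0. -1.] open 0.02976152114926902 F [1.4 1.3 0.6]
carrier (array([ 0.53480181,  0.00942491, -0.18006434]), np.int64(75), np.float64(0.00072125550005319)) 
bridge (array([ 0.65553945, -0.00966943, -0.18381752]), np.int64(100), np.float64(0.0008146387239169727))
rel mm [[-122.    -1.9]] deg -0.22 front corners [[-46.8, 27.8], [-47.1, -32.2]]
rel mm [[-122.2   -3.3]] deg 0.22 front corners [[-47.3, 27.0], [-47.1, -33.0]]
```

>>> play_rows:
  series:
    - [0.35, [0, 0.08, 0], [0, 0, 0]]
    - [0.35, [0, 0, -0.8], [0, 0, 0]]
    - [0.35, [0, 0, 0], [0, 0, 0]]
    - [0.35, [0.33, -0.61, 0], [0, 0, 0]]
    - [0.35, [0.33, -0.61, 0], [0, 0, 0]]
    - [0.35, [0, 0, 0], [0, 0, 0]]
    - [0.35, [0, 0, 0.8], [0, 0, 0]]
    - [0.35, [0, 0, 0], [0, 0, 0]]

```text
t: 7.85
tool_pos: [0.4415, 0.0261, 0.0011]
tool_rot: [-0.277, -3.126, -0.0]
contact_force: [-1.1, -0.9, 0.9]
opening: 0.0296
grip_force: 0.0
```

```bash
python3 - <<'E'
from trk import *
st();look([.5348,.0094],-.18)
E
```

```text
t 7.85 bridge xy mm [[-216.8   -1.9]] z 1.1 yerr deg -0.01 down [-0.003  0.    -1.   ] open 0.02958307246889069 F [-1.1 -0.9  0.9]
carrier (array([ 0.53485396,  0.00961735, -0.17882432]), np.int64(75), np.float64(0.0008366938045012224)) 
bridge (array([ 0.6554045 , -0.00957013, -0.18387132]), np.int64(100), np.float64(0.0008018148238638535))
rel mm [[-121.9   -1.7]] deg -0.14 front corners [[-46.9, 28.1], [-47.0, -31.9]]
rel mm [[-122.    -3.2]] deg 0.29 front corners [[-47.2, 27.2], [-46.9, -32.8]]
```

>>> play_rows:
  series:
    - [0.35, [-0.08, 0, 0], [0, 0, 0]]
    - [0.35, [-0.08, 0, 0], [0, 0, 0]]
    - [0.35, [-0.06, 0, 0], [0, 0, 0]]
    - [0.35, [-0.08, 0.012, 0], [0, 0, 0]]
    - [0.35, [-0.08, 0.012, 0], [0, 0, 0]]
    - [0.35, [-0.08, 0.012, 0], [0, 0, 0]]
    - [0.35, [-0.06, 0.012, 0], [0, 0, 0]]
    - [0.35, [0, 0, 0], [0, 0, 0]]

```text
t: 8.9
tool_pos: [0.4691, 0.0234, 0.0029]
tool_rot: [0.277, 3.128, 0.0]
contact_force: [0.3, 0.2, -0.5]
opening: 0.0302
grip_force: 0.0
```

```bash
python3 - <<'E'
from trk import *
st();im=look([.5495,.0075],-.178,40)
a=im[110:260,250:370]
cv2.imwrite("pics/c6.png",cv2.resize(a,(480,600),interpolation=cv2.INTER_CUBIC))
E
```

```text
t 8.9 bridge xy mm [[-189.1    0.3]] z 2.9 yerr deg -0.02 down [ 0.001 -0.    -1.   ] open 0.030205346554513162 F [ 0.3  0.2 -0.5]
carrier (array([ 0.55297833,  0.00866902, -0.18016369]), np.int64(75), np.float64(0.0008836918465437667)) 
bridge (array([ 0.65546155, -0.00958434, -0.18521663]), np.int64(100), np.float64(0.0007715193353059472))
rel mm [[-103.9    0.5]] deg -0.22 front corners [[-28.8, 30.3], [-29.0, -29.7]]
rel mm [[-104.1   -0.9]] deg 0.29 front corners [[-29.2, 29.4], [-28.9, -30.6]]
```

View pics/c6.png

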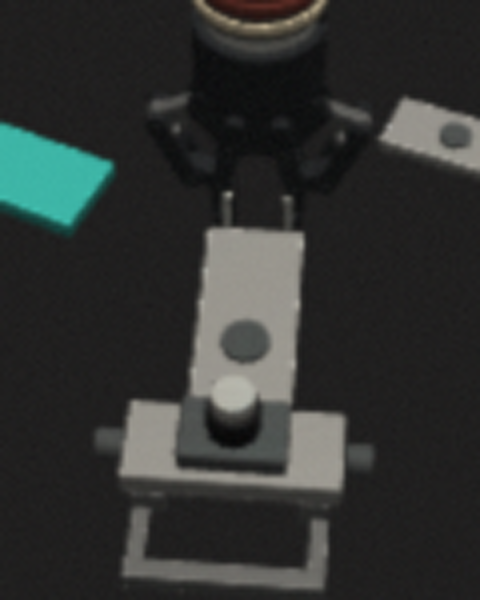

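The carrier is centred within about 1 mm and aligned within 0.3°. Its rear corners are at (208,230) and (302,236), and its front is about to enter the gap. Next I'll push straight.

>>> play_rows:
  series:
    - [0.35, [-0.1, 0, 0], [0, 0, 0]]
    - [0.35, [-0.1, 0, 0], [0, 0, 0]]
    - [0.35, [-0.1, 0, 0], [0, 0, 0]]
    - [0.35, [-0.1, 0, 0], [0, 0, 0]]
    - [0.35, [-0.1, 0, 0], [0, 0, 0]]
    - [0.35, [-0.1, 0, 0], [0, 0, 0]]
    - [0.35, [-0.1, 0, 0], [0, 0, 0]]
    - [0.35, [-0.1, 0, 0], [0, 0, 0]]

```text
t: 9.95
tool_pos: [0.5082, 0.0163, 0.0028]
tool_rot: [0.277, 3.129, -0.0]
contact_force: [-1.4, -0.0, -1.2]
opening: 0.0297
grip_force: 0.7
```

```bash
python3 - <<'E'
from trk import *
st();im=look([.591,.002],-.18,10)
E
```

```text
t 9.95 bridge xy mm [[-149.4    0.2]] z 2.8 yerr deg -0.02 down [ 0. -0. -1.] open 0.029715204642222468 F [-1.4 -0.  -1.2]
carrier (array([ 0.59205714,  0.00149316, -0.18346627]), np.int64(75), np.float64(0.0007707867532568162)) 
bridge (array([ 0.65535207, -0.00960944, -0.183977  ]), np.int64(100), np.float64(0.0007974605108742412))
rel mm [[-64.2   0.3]] deg -0.41 front corners [[11.0, 29.8], [10.6, -30.2]]
rel mm [[-64.3  -0.7]] deg 0.03 front corners [[10.7, 29.4], [10.8, -30.6]]
```

>>> play_rows:
  series:
    - [0.35, [-0.1, 0, 0], [0, 0, 0]]
    - [0.35, [-0.1, 0, 0], [0, 0, 0]]
    - [0.35, [-0.1, 0, 0], [0, 0, 0]]
    - [0.35, [-0.1, 0, 0], [0, 0, 0]]
    - [0.35, [-0.1, 0, 0], [0, 0, 0]]
    - [0.35, [-0.1, 0, 0], [0, 0, 0]]
    - [0.35, [-0.1, 0, 0], [0, 0, 0]]
    - [0.35, [-0.1, 0, 0], [0, 0, 0]]

```text
t: 11.0
tool_pos: [0.5475, 0.0093, 0.0029]
tool_rot: [-0.277, -3.129, -0.0]
contact_force: [-2.8, 1.6, 1.5]
opening: 0.0299
grip_force: 1.4
```

>>> play_rows:
  series:
    - [0.35, [-0.04, 0, 0], [0, 0, 0]]
    - [0.35, [-0.04, 0, 0], [0, 0, 0]]
    - [0.35, [-0.04, 0, 0], [0, 0, 0]]

```text
t: 11.38
tool_pos: [0.5531, 0.0083, 0.0028]
tool_rot: [-0.277, -3.129, 0.0]
contact_force: [-2.7, 0.2, 2.1]
opening: 0.0301
grip_force: 1.4
```

>>> play_rows:
  series:
    - [0.35, [-0.02, 0, 0], [0, 0, 0]]
    - [0.35, [-0.02, 0, 0], [0, 0, 0]]

```text
t: 11.62
tool_pos: [0.5551, 0.0079, 0.0028]
tool_rot: [-0.277, -3.129, 0.0]
contact_force: [-2.3, 0.2, 1.5]
opening: 0.03
grip_force: 1.3
```

```bash
python3 - <<'E'
from trk import *
st();im=look([.64,-.007],-.182,-30)
E
```

```text
t 11.62 bridge xy mm [[-101.7    0.2]] z 2.8 yerr deg -0.02 down [-0. -0. -1.] open 0.02995145030283756 F [-2.3  0.2  1.5]
carrier (array([ 0.63902948, -0.00665138, -0.17667945]), np.int64(75), np.float64(0.0009474991059970208)) 
bridge (array([ 0.65542859, -0.00962906, -0.18066232]), np.int64(100), np.float64(0.0008047318105826138))
rel mm [[-16.5   0.6]] deg -0.02 front corners [[58.5, 30.5], [58.5, -29.5]]
rel mm [[-16.7  -0. ]] deg 0.23 front corners [[58.2, 30.3], [58.5, -29.7]]
```

Force is still only sliding friction, so the carrier is about 1.5 mm short. I'll keep going in 1 mm steps.

>>> play_rows:
  series:
    - [0.35, [-0.02, 0, 0], [0, 0, 0]]
    - [0.35, [-0.01, 0, 0], [0, 0, 0]]

```text
t: 11.92
tool_pos: [0.556, 0.0078, 0.0027]
tool_rot: [-0.277, -3.128, -0.0]
contact_force: [-5.8, 0.0, 4.4]
opening: 0.0298
grip_force: 3.0
```

>>> play_rows:
  series:
    - [0.35, [-0.01, 0, 0], [0, 0, 0]]
    - [0.35, [-0.01, 0, 0], [0, 0, 0]]

```text
t: 12.18
tool_pos: [0.556, 0.0078, 0.0025]
tool_rot: [-0.277, -3.125, -0.0]
contact_force: [-8.7, 0.9, 6.3]
opening: 0.0298
grip_force: 4.4
```

>>> play_rows:
  series:
    - [0.35, [-0.01, 0, 0], [0, 0, 0]]
    - [0.35, [0, 0, 0], [0, 0, 0]]

```text
t: 12.42
tool_pos: [0.556, 0.0078, 0.0025]
tool_rot: [-0.276, -3.124, -0.0]
contact_force: [-10.8, 1.9, 7.1]
opening: 0.0299
grip_force: 4.8
```

>>> play_rows:
  series:
    - [0.35, [0.04, 0, 0], [0, 0, 0]]
    - [0.35, [0.1, 0, 0], [0, 0, 0]]
    - [0.35, [0.4, 0, 0], [0, 0, 0]]
    - [0.35, [0.6, 0, 0], [0, 0, 0]]
    - [0.35, [0.2, 0, -0.8], [0, 0, 0]]
    - [0.35, [0.2, 0, -1], [0, 0, 0]]
    - [0.35, [0, 0, -1], [0, 0, 0]]
    - [0.35, [0, 0, 0], [0, 0, 0]]

```text
t: 13.42
tool_pos: [0.4861, 0.0205, 0.1488]
tool_rot: [0.276, 3.117, -0.001]
contact_force: [0.3, 0.4, 0.4]
opening: 0.0297
grip_force: 0.0
```

```bash
python3 - <<'E'
from trk import *
st();im=look([.64,-.007],-.182,-30)
a=im[165:265,260:360];b=imaging.get_image("top")["color"]
cv2.imwrite("pics/c7.png",cv2.resize(a,(600,600),interpolation=cv2.INTER_CUBIC))
E
```

```text
t 13.43 bridge xy mm [[-171.8    0.5]] z 148.8 yerr deg -0.02 down [ 0.013 -0.001 -1.   ] open 0.029738971844502426 F [0.3 0.4 0.4]
carrier (array([ 0.63977891, -0.0081135 , -0.19923335]), np.int64(74), np.float64(0.0008042567447827491)) 
bridge (array([ 0.65538342, -0.00962127, -0.1827205 ]), np.int64(100), np.float64(0.0007802369247061664))
rel mm [[-15.5  -0.7]] deg -1.31 front corners [[60.1, 27.5], [58.8, -32.5]]
rel mm [[-15.6  -1.4]] deg -0.95 front corners [[59.9, 27.4], [58.9, -32.6]]
```

View pics/c7.png

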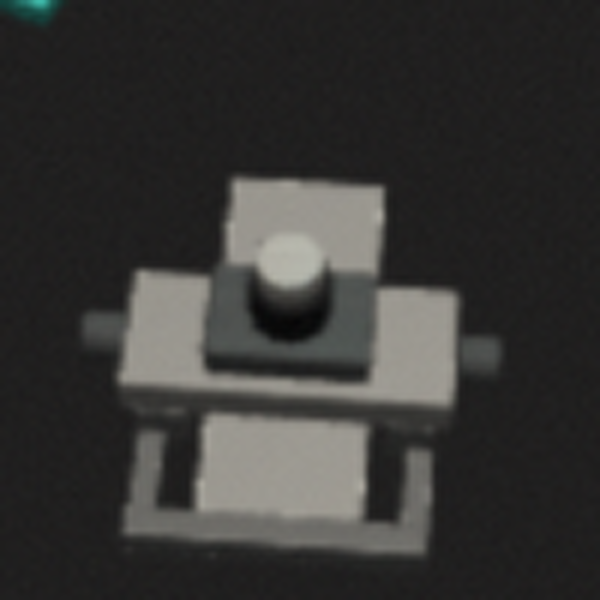

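The carrier is through the gap, with its front edge at about (198,511) to (365,521) meeting the stop bar. I'll remeasure using the front part, which is visible now, with the arm out of the way.

```bash
python3 - <<'E'
from trk import *
g=cv2.cvtColor(imaging.get_image("scene")["color"],cv2.COLOR_BGR2GRAY).astype(np.float32)
A=np.array
def mk(L):
    e=[edge(A(a),A(b),n) for a,b,n in L];return np.vstack([x[0] for x in e]),np.vstack([x[1] for x in e])
sides=[([-70,30],[-28,30],[0,1]),([-70,-30],[-28,-30],[0,-1]),([48,30],[68,30],[0,1]),([48,-30],[68,-30],[0,-1])]
rear=[([-75,-26],[-75,26],[-1,0])]
front=[([75,-26],[75,26],[1,0])]
for n,L in(("sides+rear",sides+rear),("+front",sides+rear+front),("sides+front",sides+front)):
    p=track(g,*mk(L),.012,[.64,-.0075],-.185);print(n,p,inb(BO,BT,p[0][:2])*1e3)
# stop-bar outer top edge: y +-54; far edge unknown -> yaw from near top edge outside the carrier plus rails' outer sides
r=track(g,*mk([([30,54],[65,54],[0,1]),([30,-54],[65,-54],[0,-1])]+[([60,34],[60,42],[-1,0]),([60,-42],[60,-34],[-1,0])]),.014,BO,BT);print("stop",r)
E
```

```text
sides+rear (array([ 0.64004797, -0.00695621, -0.17808813]), np.int64(122), np.float64(0.000711517178071114)) [[-15.46854653   0.43757515]]
+front (array([ 0.63952078, -0.00686802, -0.17864539]), np.int64(135), np.float64(0.0007504115972580727)) [[-16.00303114   0.43193652]]
sides+front (array([ 0.6386562 , -0.00678015, -0.178661  ]), np.int64(109), np.float64(0.0006323678052896435)) [[-16.86962349   0.36680621]]
stop (array([ 0.65526119, -0.00943045, -0.18060647]), np.int64(100), np.float64(0.0006107192991186693))
```

```bash
python3 -c "
from station import ctrl
print(ctrl.finish_job())"
```

```text
the job is handed in; nothing more can be done
None
```

The carrier went through the gap and its front edge lies against the stop bar, within about 0.2° of square, with the robot clear and the job handed in at about 13.5 s.

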